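Snap the crate's tag stud shut with pliers

ROBOT

A 6-joint arm with a two-finger parallel gripper is mounted at the origin on the work surface. World frame = base frame: x ahead of the robot, y to its left, z up, the work surface at z = 0. Lengths are in m, angles in rad, forces in N, time in s.
With the tool pointing down it reaches from about 0.375 to 0.9 m from the base axis. Payload 3.1 kg.
Tool frame: the origin (TCP) lies at the very end of the fingers, on their centre line; the grasp point (between the pads) lies 19 mm behind it (r.hold_point_z is the z of the grasp point in the tool frame, in m); z points along the fingers, y is the line along which they close (so a half turn about z gives the same grasp; the last joint's range is limited). The gripper opens to 87 mm and grips with 3 to 60 N. Pads are 19 mm wide; open, the fingers measure 117 mm over their backs; the gripper's body (75 mm by 190 mm) begins 51 mm behind the grasp point.
Start: joints at [0.997, 0.527, 1.433, -0, 1.181, -0.178], TCP at [0.241, 0.577, 0.223] pointing down, gripper open.
Joint ranges: [-3.08, 3.08], [-0.75, 2.2], [0.22, 2.44], [-1.43, 4.57], [0, 2.65], [-2.85, 2.85]. Speed limits (rad/s): [2.79, 2.79, 3.14, 3.14, 3.14, 3.14].

INTERFACE

Orientations are given as a 3x3 rotation matrix whose columns are the frame's x, y, z axes.
In Python, from plant import r gives the robot as it stands. The module is installed in compiled form; this text tells all that it offers. Calls block until the motion is done:
- r.movep(position, orientation): joint-space move of the TCP to a pose.
- r.move_l(position, vel=0.15, frame=None): straight line of the TCP; frame=None keeps the orientation; vel is the mean speed in m/s.
- r.movej(angles): joint-space move.
- r.set_gripper(opening, squeeze=None): finger opening in m; squeeze is the grip in N (None keeps the last); returns when the fingers have stopped.
- r.hold(seconds).
- r.ik(position, orientation): joint angles nearest the present ones, or None.
- r.get_state(): the state.
- r.camera(name): name is "scene" or "top" or "wrist"; returns (picture, depth): 480x640x3 uint8, red, green, blue; 480x640 float32, m along the optical axis (not along the pixel's ray), 0 where there is no reading.
- r.camera_info(name): a dict with "K" (3x3 intrinsics, pixels), "origin" and "rotation" of the camera in the world. Camera axes: x right, y up, looking along -z (the intrinsics and any distortion apply to the point x, -y, -z); pixel columns grow to the right and rows downward; lengths in m; the calibration is good to about 2 mm. A picture is of the moment at which its call begins: read the wrist's pose just before it. camera_info takes no time and is no camera call; for the wrist camera it gives the pose at the moment of the call.
A pose or a line that the arm cannot do raises r.MotionError and nothing moves.
- r.job_done(): hands the job in; it is judged then, once.
The state is a dict: "time": time; "joint_pos": joint angles; "qvel": joint speeds; "joint_efforts": joint torques, N m; "tcp_pos": TCP position; "eef_rot": TCP orientation; "force": force on the tool from outside, world axes, zero at the start; "moment": the same for the moment, N m; "grip_width": finger opening in m; "grasp_force": force on a finger pad.
Only numpy, scipy, OpenCV 4.12 (cv2) and the standard library are available. Lean on these libraries where they do the work, as an engineer would, in place of code of your own. Each camera call takes 0.05 s, during which the arm holds its last target. There are 200 camera calls.

TASK

Pick up the snap pliers from their wooden rest by both handles, straddle the press stud on the crate's springy upright tongue with the jaws, and squeeze the handles just until the stud clicks shut, without crushing it or bending the tongue far over. Only the pliers may touch the stud and its tongue. Then let go of the stud, lay the pliers back across their rest the same way round, and leave the cheeses and other things on the table where they are.

Things in the scene. Friction and masses are not known exactly. Their poses are not given: they have to be found in the camera images.
- pliers_mid (a point): Loose snap pliers (160 mm long, handles 24 mm high, about 160 g) lying on a rest: steel jaws, two straight black handles. Point: midway between the handles, half-way up, near the balance, 62 mm behind the hinge pin. x: towards the jaws, z up (while open). Here 58 mm over the open handles (10 mm thick, 30 to 86 mm behind the pin, splayed 0.03 rad, then flared outward).
- pliers_nose (a point): Point midway between the two jaw noses of the open pliers, half-way up, 106 mm ahead of pliers_mid on the pliers' x axis. The noses are upright round steel bars 10 mm in diameter, 18 mm high, with a 28 mm gap between them when open.
- jaw (a joint): Hinge of the pliers, rad: 0 open, grows as they shut, stop at 0.46. The nose gap is 28 mm less 44 mm per rad, the width over the handles at pliers_mid 58 mm less 62 mm per rad. An opening spring needs 10 N on each handle at pliers_mid to start shutting, 13 N at 0.3 rad with empty jaws; each further 1 N per handle gives 1.4 N at the noses.
- rest_mid (a point): Wooden rest, fixed: base 138 x 100 x 6 mm with two cross ridges, 14 mm thick, 94 mm wide, tops 20 mm (rear, under the handles) and 23 mm (front, under the hinge) above the table. The pliers lie across them, free for fingers between. Point: where pliers_mid lies when in place, 32 mm above the table; ridge centres 66 mm ahead and 38 mm behind it. x: towards the end where the jaws belong.
- stud_mid (a point): Axis of the press stud in the mid-plane of a white upright tongue before a white crate, 70 mm above the table. z up; x level, in the tongue's plane, from the robot's side to the crate; y across. Steel cap (17 mm disc), outer face at y = -9 mm open, -6 mm shut. Steel socket (18 mm disc), fixed, outer face at +3 to +11 mm, each time differently packed: its thickness is to be felt.
- tongue_foot (a point): Foot of the tongue on its steel bracket, 36 mm above the table, 45 mm before the fixed crate (240 x 300 x 70 mm). The tongue is white plastic, 20 mm wide along x, 3 mm thick, its top 94 mm above the table, and bends sideways about this point. Axes as stud_mid's.
- stud (a joint): Travel of the cap to the socket, m: 0 open, 0.003 shut. An over-centre spring resists with about 11 N from the start, weakening to nothing at 0.0015 m; past that the cap jumps shut with a click and stays shut by itself. More than 22 N on it crushes it.
- tongue (a joint): Sideways bend of the springy tongue, rad, 0 upright; positive moves the stud to its -y. It springs back with 0.8 N m per rad (about 2.3 N at the stud for 0.1 rad or 3.4 mm), so it cannot bear a push from one side only. More than 0.25 rad spoils it.
- cheese_a_mid (a point): Bystander: small grey cheese, 76 mm across, 34 mm high, loose.
- cheese_b_mid (a point): Bystander: small pale cheese, 72 mm across, 30 mm high, loose.
- cheese_c_mid (a point): Bystander: brown cheese, 104 mm across, 45 mm high, loose.
- jar_mid (a point): Bystander: amber glass jar, 68 mm across, 85 mm high; the point is 20 mm above its underside.
- brush_mid (a point): Bystander: rind brush lying on the table.
- bowl_mid (a point): Bystander: steel bowl, 110 mm across, 45 mm high; the point is 20 mm above its underside.
Mind the look-alikes: they are no part of the job. There is more than one size of the part that bears pliers_mid; the job needs the largest.

How it is judged:
On the way, in this order (a step that is already met when the one before it is completed fails the run):
1. the open stud is pinched between both jaws of the pliers: over 6 N on its cap while the tongue is bent less than 0.15 rad (contact force between pliers and stud above 6 N and value of joint stud below 0.0014 m and value of joint tongue between -0.15 and 0.15 rad).
2. the stud has clicked shut while still between the jaws (value of joint stud above 0.0024 m and distance between pliers_nose and stud_mid below 0.025 m).
At the end, for the whole second after the job is handed in: The stud is shut (cap travel over 2.4 mm) and its tongue upright again within 0.06 rad; the pliers lie still and flat on the rest's ridges, the same way round, within 25 mm (level) and 6 mm (height) of their place, turned less than 0.35 rad and tilted less than 0.12 rad (value of joint stud above 0.0024 m and value of joint tongue between -0.06 and 0.06 rad and horizontal distance between pliers_mid and rest_mid below 0.025 m and z of pliers_mid in the frame of rest_mid between -0.006 and 0.006 m and angle between pliers_mid's own z axis and vertical below 0.12 rad and angle between the x axis of pliers_mid and the x axis of rest_mid, either way round below 0.35 rad and x of pliers_nose in the frame of rest_mid above 0.05 m and linear speed of pliers below 0.02 m/s); the robot touches nothing.
It fails at once if the pliers press the stud with more than 22 N (crushed) (contact force between pliers and stud above 22 N or contact force between pliers and tongue above 44 N).
It fails at once if the tongue is bent more than 0.25 rad to a side (value of joint tongue above 0.25 rad or value of joint tongue below -0.25 rad).
It fails at once if the gripper or arm touches the stud or its tongue (contact force between any of the fingers, the arm and tongue above 0.5 N).
It fails at once if a bystander is moved by more than 30 mm (distance of any of cheese_a_mid, cheese_b_mid, cheese_c_mid, jar_mid, brush_mid, bowl_mid from where it was at the start of the episode above 0.03 m).
It also fails if it takes over 70 s, if anything falls off the work surface, if the arm or the gripper's body presses on something with over 40 N, if the wrist force passes 120 N, or if a joint passes its speed limit or range.

## Working session

There is one attempt and no reset: what is moved stays moved. The work goes in short steps, each a Python script; the robot and the scene stay as the last script left them, time stands still between calls to the robot, and variables do not carry over. Pictures are saved under pics/ and viewed, at most 10 in all, crops included, and the job is handed in when it is done.

```bash
mkdir -p pics
cat > h.py <<'E'
import numpy as np, cv2
from plant import r
def save(n,im): cv2.imwrite('pics/'+n+'.png',im[...,::-1])
def cloud(d,ci):
    K=np.array(ci["K"]);v,u=np.mgrid[:480,:640]
    x=(u-K[0,2])/K[0,0]*d; y=(v-K[1,2])/K[1,1]*d
    P=np.stack([x,-y,-d],-1)
    return P@np.array(ci["rotation"]).T+np.array(ci["origin"])
E
python3 - <<'E'
from h import *
for n in("scene","top"):
    ci=r.camera_info(n);im,d=r.camera(n)
    np.savez('pics/'+n,im=im,d=d,K=ci["K"],origin=ci["origin"],rotation=ci["rotation"])
    save(n+'0',im);print(n,{k:np.round(v,3).tolist() if not isinstance(v,str) else v for k,v in ci.items()},(d==0).mean())
s=r.get_state();print(s,r.hold_point_z)
E
```

```text
scene {'K': [[549.77, 0.0, 332.458], [0.0, 549.77, 241.939], [0.0, 0.0, 1.0]], 'origin': [1.353, -0.001, 1.158], 'rotation': [[-0.042, -0.803, 0.594], [0.999, -0.042, 0.015], [0.013, 0.594, 0.804]]} 0.003981119791666667
top {'K': [[506.494, 0.0, 321.098], [0.0, 506.494, 241.281], [0.0, 0.0, 1.0]], 'origin': [0.384, -0.047, 1.403], 'rotation': [[-0.018, 0.991, -0.13], [-1.0, -0.021, -0.023], [-0.025, 0.13, 0.991]]} 0.004114583333333333
{'time': 0.1, 'joint_pos': array([ 9.96471778e-01,  5.28395712e-01,  1.43377474e+00, -3.80571176e-05,
        1.18140953e+00, -1.78494462e-01]), 'qvel': array([ 0.00019757, -0.00217788, -0.00222479, -0.00019774,  0.00053272,
        0.00050608]), 'joint_efforts': array([ 1.45702330e-05, -4.40986562e+01, -1.77151912e+01,  6.34940621e-02,
        5.33860736e-02, -5.69791519e-05]), 'tcp_pos': array([0.24059609, 0.57611356, 0.22165548]), 'eef_rot': array([[-9.22682239e-01,  3.85559831e-01, -1.05008999e-03],
       [ 3.85561130e-01,  9.22680750e-01, -1.68760443e-03],
       [ 3.18225336e-04, -1.96199652e-03, -9.99998025e-01]]), 'force': array([0.72629383, 0.01239936, 0.59586448]), 'moment': array([0.0264538 , 0.00604156, 0.06732599]), 'grasp_force': 0.0, 'grip_width': 0.08651319341594484} -0.0187
```

View pics/top0.png

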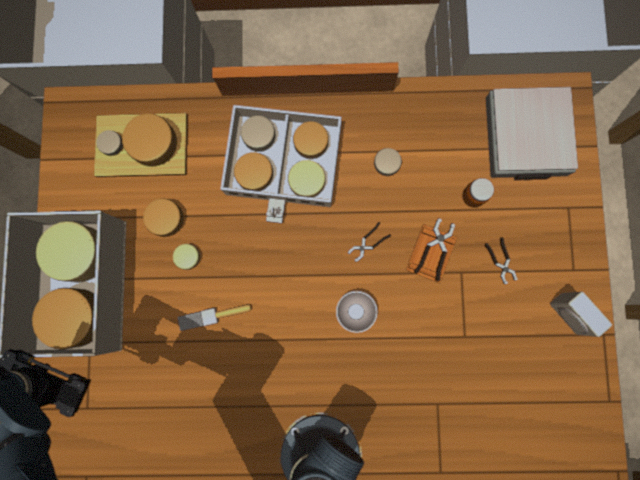

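View pics/scene0.png

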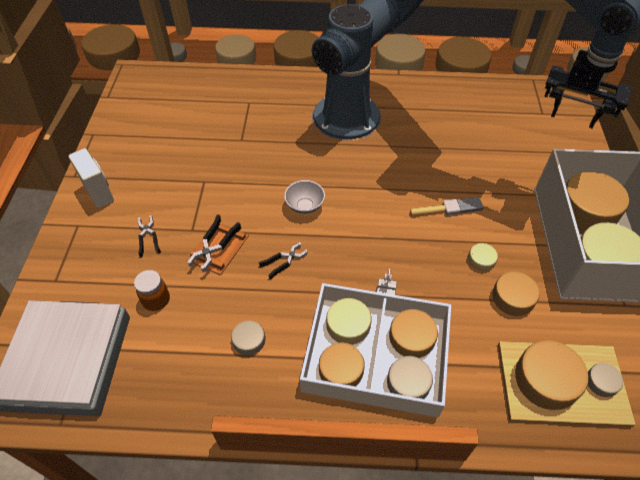

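Candidates for the pliers, in top-view pixels: (370,243) small and loose, (502,262) small and loose, (436,245) large and lying on the red wooden rest. I choose the last one. The stud's tongue is at (276,208), in front of the white crate. Next I'll measure roughly from depth and take wrist close-ups.

Run:
```python
from h import *
z=np.load('pics/top.npz');C=cloud(z['d'],z)
for n,(u,v) in dict(table=(400,330),pl=(436,245),sm1=(370,243),sm2=(502,262),stud=(276,208)).items(): print(n,C[v,u].round(3))
for n,(u0,u1,v0,v1) in dict(pl=(405,460,215,285),stud=(262,292,200,224)).items():
    c=C[v0:v1,u0:u1].reshape(-1,3); 
    for lo,hi in((.015,.03),(.03,.05),(.05,.08),(.08,.1)):
        k=c[(c[:,2]>lo)&(c[:,2]<hi)]
        if len(k): print(n,lo,len(k),k.mean(0).round(3),k.min(0).round(3),k.max(0).round(3))
p=C[245,436];
R=np.array([[1,0,0],[0,-1,0],[0,0,-1.]])
ci=r.camera_info("wrist");s=r.get_state();T=s["eef_rot"]
print('cam in tool',(T.T@(np.array(ci["origin"])-s["tcp_pos"])).round(3),(T.T@np.array(ci["rotation"])).round(3).tolist(),np.round(ci["K"],1).tolist())
for x in ([p[0]-.03,p[1],.25],[C[208,276][0]-.05,C[208,276][1],.27]): print(r.ik(x,R),r.ik(x,R@np.diag([-1,-1,1])))
```

```text
table [ 0.321 -0.224  0.004]
pl [ 0.55  -0.331  0.009]
sm1 [ 0.561 -0.151 -0.001]
sm2 [ 0.501 -0.513 -0.003]
stud [0.661 0.108 0.025]
pl 0.015 277 [ 0.528 -0.317  0.022] [ 0.45  -0.382  0.015] [ 0.617 -0.253  0.029]
pl 0.03 525 [ 0.535 -0.326  0.041] [ 0.452 -0.377  0.03 ] [ 0.617 -0.265  0.05 ]
pl 0.05 3 [ 0.512 -0.326  0.051] [ 0.492 -0.339  0.05 ] [ 0.543 -0.301  0.053]
stud 0.015 183 [0.656 0.107 0.027] [0.621 0.067 0.017] [0.684 0.134 0.03 ]
stud 0.03 150 [0.65  0.107 0.035] [0.62  0.065 0.03 ] [0.682 0.133 0.049]
stud 0.05 32 [0.639 0.109 0.072] [0.632 0.102 0.052] [0.65  0.118 0.08 ]
stud 0.08 13 [0.643 0.11  0.091] [0.631 0.109 0.082] [0.65  0.112 0.1  ]
cam in tool [ 0.073 -0.001 -0.163] [[-0.001, 0.964, 0.267], [1.0, 0.001, 0.001], [0.0, 0.267, -0.964]] [[388.8, 0.0, 315.0], [0.0, 388.8, 243.5], [0.0, 0.0, 1.0]]
[-7.48028484e-01  4.87835426e-01  1.42281690e+00 -4.44089210e-16
  1.23094032e+00  8.22767843e-01] [-7.48028484e-01  4.87835426e-01  1.42281690e+00 -4.44089210e-16
  1.23094032e+00 -2.31882481e+00]
[-4.47831598e-03  4.73638985e-01  1.38909754e+00 -4.44089210e-16
  1.27885613e+00  1.56631801e+00] [-4.47831598e-03  4.73638985e-01  1.38909754e+00 -4.44089210e-16
  1.27885613e+00 -1.57527464e+00]
```

Run:
```python
from h import *
R=np.array([[1,0,0],[0,-1,0],[0,0,-1.]])
s=r.get_state();r.move_l(s["tcp_pos"]+[0,0,.13])
out=[]
for n,x in dict(stud=[.58,.108,.17],pl=[.5,-.33,.2]).items():
    r.movep(np.array(x)+[0,0,.1],R); r.move_l(x);r.hold(.3)
    ci=r.camera_info("wrist");im,d=r.camera("wrist")
    np.savez('pics/w'+n,im=im,d=d,K=ci["K"],origin=ci["origin"],rotation=ci["rotation"])
    out.append(im[40:440,120:520] if n=='stud' else im[:400,120:520])
    r.move_l(np.array(x)+[0,0,.1])
save('w0',np.hstack(out)); print(r.get_state()["time"])
```

```text
8.8167
```

View pics/w0.png

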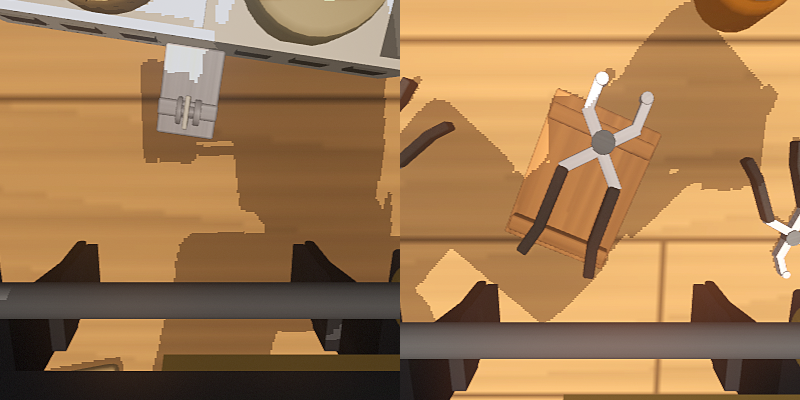

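```bash
cat >> h.py <<'E'
def ray(uv,z,ci):
    K=np.array(ci["K"]);uv=np.atleast_2d(uv).astype(float)
    d=np.c_[(uv[:,0]-K[0,2])/K[0,0],-(uv[:,1]-K[1,2])/K[1,1],-np.ones(len(uv))]@np.array(ci["rotation"]).T
    o=np.array(ci["origin"]);return o+d*((z-o[2])/d[:,2])[:,None]
E
python3 - <<'E'
from h import *
z=np.load('pics/wpl.npz');im=z['im'];C=cloud(z['d'],z)
g=im.min(2).astype(int); mx=im.max(2).astype(int)
# handles: dark & low chroma & raised
m=((mx<90)&(C[...,2]>.03)&(C[...,2]<.06)).astype(np.uint8); m[270:]=0
n,l,st,ce=cv2.connectedComponentsWithStats(m)
for i in range(1,n):
    if st[i,4]>300:
        v,u=np.where(l==i);P=ray(np.c_[u,v],.044,z)[:,:2];c=P.mean(0);w=np.linalg.svd(P-c,full_matrices=False)[2][0]
        print('dark',st[i],c.round(4),np.degrees(np.arctan2(w[1],w[0])).round(1),np.median(C[l==i][:,2]).round(4))
m=((g>110)&(mx-g<40)&(C[...,2]>.025)&(C[...,2]<.06)).astype(np.uint8);m[270:]=0
n,l,st,ce=cv2.connectedComponentsWithStats(m)
for i in range(1,n):
    if st[i,4]>60: print('steel',st[i],ce[i].round(1),np.median(C[l==i][:,2]).round(4))
for n,uv in dict(pin=(323,142),noseL=(322,78),noseR=(367,98)).items(): print(n,C[uv[1],uv[0]].round(4),ray(uv,.041,z).round(4))
a=cv2.resize(im[50:180,210:410],None,fx=4,fy=4,interpolation=cv2.INTER_CUBIC)[:520,:800]
save('plz',a)
z=np.load('pics/wstud.npz');im=z['im'];C=cloud(z['d'],z)
b=im[110:185,260:360];save('studz',cv2.resize(b,None,fx=8,fy=8,interpolation=cv2.INTER_CUBIC))
print((C[128:172:4,290:332:3,2]*1000).astype(int))
E
```

```text
dark [ 237  165   51   90 1102] [ 0.5135 -0.2887] 153.1 0.0446
dark [304 187  36  83 975] [ 0.4994 -0.3356] 161.4 0.0445
steel [302  72  27  67 737] [314.4 103.4] 0.0398
steel [333  91  41  56 725] [355.5 120.7] 0.0398
steel [279 147  62  42 849] [313.5 164.5] 0.0397
pin [ 0.5683 -0.3377  0.0417] [[ 0.5683 -0.3377  0.041 ]]
noseL [ 0.616  -0.3367  0.0411] [[ 0.616  -0.3367  0.041 ]]
noseR [ 0.6013 -0.3717  0.0427] [[ 0.6015 -0.3719  0.041 ]]
[[ 30  30  31  31  29  30  29  30  31  30  30  29  31  31]
 [ 31  30  30  30  30  29  30  30  31  30  29  30  31  30]
 [ 30  30  30  71  70  31  94  38  30  30  30  31  29  30]
 [ 39  39  39  77  76  29  94 333  31  73  72  29  30  30]
 [ 40  40  39  78  77  94  94  39  39  75  76  40  39  39]
 [ 40  40  40  78  74  93  94  72  73  79  78  41  40  41]
 [ 39  40  79  79  74  95  95  73  79  79  79  41  41  40]
 [ 30  31  76  77  40  94  92  73  78  77  78  41  39  39]
 [ 29  31  75  77  31  94  59  30  77  77  29  29  38  40]
 [ 30  30  30  30  93  94  30  30  74  76  30  30  31  30]
 [ 31  30  30  30  93  94  31  29  30  30  30  30  30  31]]
```

View pics/studz.png

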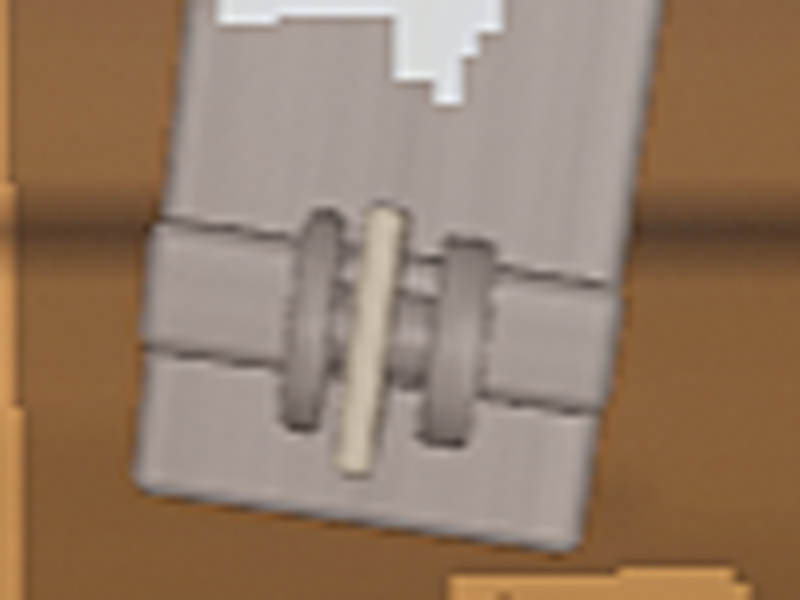

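View pics/plz.png

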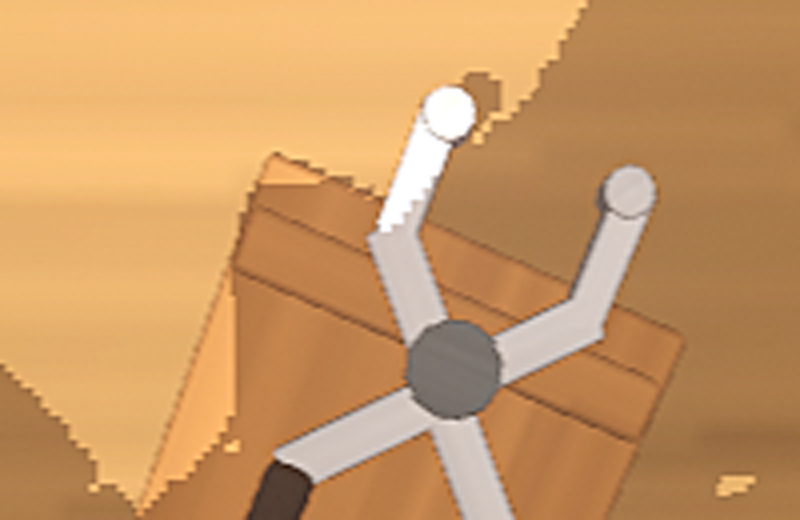

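```bash
python3 - <<'E'
from h import *
z=np.load('pics/wstud.npz')
f=lambda x,y,h: ray((260+x/8-.44,110+y/8-.44),h,z)[0]
a,b=f(384,208,.094),f(355,472,.094);print('tongue',a,b,np.linalg.norm(a-b),np.arctan2(*(a-b)[1::-1]))
c=(a+b)/2;w=a-b
yaw=np.arctan2(w[1],w[0])
# crate side/bracket edge yaw from bracket lines z~.03-.04
p,q=f(140,488,.03),f(575,550,.03);e=q-p;print('bracket yaw',np.arctan2(e[1],e[0])+np.pi/2,np.linalg.norm(e))
C=cloud(z['d'],z);
for n,x,y in(('sockOut',291,320),('sockIn',336,322),('capIn',438,338),('capOut',491,340)):
    P=f(x,y,.0785);d=P-c;print(n,P.round(4),'along',(d[0]*np.cos(yaw)+d[1]*np.sin(yaw)).round(4),'y',(-d[0]*np.sin(yaw)+d[1]*np.cos(yaw)).round(4))
E
cat >> h.py <<'E'
GZ=-r.hold_point_z
def Ryaw(a): c,s=np.cos(a),np.sin(a); return np.array([[c,s,0],[s,-c,0],[0,0,-1.]])
def tcp(xy,z): return np.array([xy[0],xy[1],z-GZ])   # grasp point -> TCP
E
python3 - <<'E'
from h import *
PM=[.5108,-.3140];Y=-.39
r.movep(tcp(PM,.16),Ryaw(Y)); r.move_l(tcp(PM,.034),vel=.1)
s=r.get_state();print(s["tcp_pos"],s["force"])
w=r.set_gripper(0.02,8);s=r.get_state();print(w,s["grip_width"],s["grasp_force"],s["force"])
r.move_l(tcp(PM,.045),vel=.04);r.hold(.3);s=r.get_state();print(s["grip_width"],s["grasp_force"],s["force"],s["moment"],s["time"])
E
```

```text
tongue [0.65352689 0.11159423 0.094     ] [0.6342127  0.11390881 0.094     ] 0.01945238901416082 -0.11926975439099274
bracket yaw -0.1409010730477176 0.04238724666945869
sockOut [0.6449 0.1194 0.0785] along 0.0003 y 0.0067
sockIn [0.6448 0.1158 0.0785] along 0.0005 y 0.0031
capIn [0.6435 0.1076 0.0785] along 0.0002 y -0.0051
capOut [0.6433 0.1034 0.0785] along 0.0006 y -0.0094
[ 0.51126285 -0.31438673  0.01599599] [ 0.06701355 -0.22679563  0.66483137]
False 0.057961459195919975 7.993824685204345 [0.26712722 0.48391949 1.71898008]
0.05839950882877195 7.99588690649216 [ 0.1577104  -0.65743929 -0.48037494] [ 0.00809785  0.21952086 -0.00197886] 12.2417
```

```bash
cat >> h.py <<'E'
S=np.array([.6439,.1128]);YS=-.13
ex=np.array([np.cos(YS),np.sin(YS)]);ey=np.array([-ex[1],ex[0]])
def noseat(dx,dy,z=.072): return tcp(S+ex*(dx-.106)+ey*dy,z)
E
python3 - <<'E'
from h import *
PM=[.5108,-.3140]
r.move_l(tcp(PM,.18)); r.movep(noseat(-.06,-.0012,.18),Ryaw(YS)); r.move_l(noseat(-.06,-.0012)); r.hold(.3)
ci=r.camera_info("wrist");im,d=r.camera("wrist")
np.savez('pics/wa',im=im,d=d,K=ci["K"],origin=ci["origin"],rotation=ci["rotation"])
save('wa',cv2.resize(im[0:240,200:440],None,fx=2.5,fy=2.5))
s=r.get_state();print(s["tcp_pos"],noseat(-.06,-.0012),s["grip_width"],s["grasp_force"],s["force"],s["time"])
E
```

```text
[0.47944703 0.1331909  0.05386786] [0.47914516 0.13312939 0.0533    ] 0.058415973089985494 7.995912100618625 [-0.18819719  0.02095273 -2.12085033] 16.15
```

View pics/wa.png

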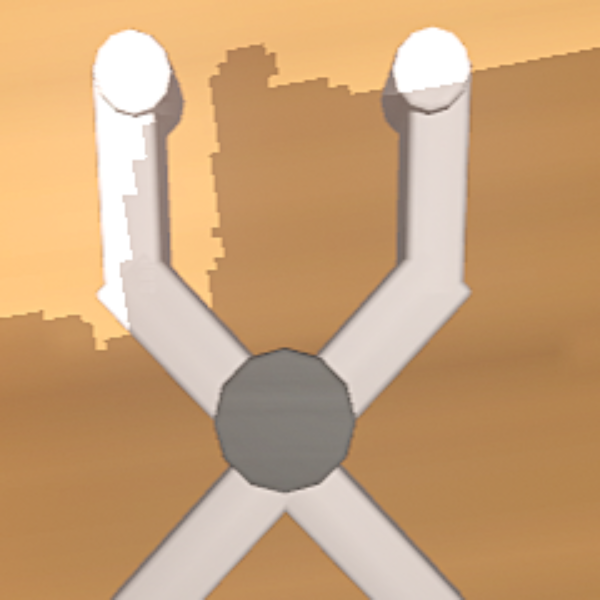

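Run:
```python
from h import *
z=np.load('pics/wa.npz');C=cloud(z['d'],z)
P=ray([(132/2.5+200-.3,70/2.5-.3),(431/2.5+200-.3,70/2.5-.3),(285/2.5+200-.3,420/2.5-.3)],.079,z)
print(P.round(4),C[28,253].round(4),C[28,372].round(4),C[168,314].round(4))
m=(P[0]+P[1])[:2]/2;d=m-S;print('sep',np.linalg.norm(P[0]-P[1]),'nose rel stud',d@ex,d@ey)
e=P[0]-P[1];print('yaw',np.arctan2(e[1],e[0])-np.pi/2)
```

```text
[[0.5876 0.1383 0.079 ]
 [0.5826 0.1005 0.079 ]
 [0.5414 0.1247 0.079 ]] [0.587  0.138  0.0809] [0.5823 0.1007 0.0801] [0.5413 0.1246 0.0793]
sep 0.03814484078107282 nose rel stud -0.059188096918114115 -0.0010664657483345568
yaw -0.13061881679011478
```

Run:
```python
from h import *
r.move_l(noseat(-.001,-.0012),vel=.05);r.hold(.4)
s=r.get_state();f0=s["force"];print(s["tcp_pos"]-noseat(-.001,-.0012),f0,s["grip_width"],s["time"])
for w,q in [(.056,11),(.053,12),(.050,12),(.048,12.5),(.046,12.5),(.045,13),(.044,13),(.043,13),(.042,13.5),(.041,13.5)]:
    r.set_gripper(w,q);s=r.get_state();df=s["force"]-f0
    print(w,q,s["grip_width"].round(5),s["grasp_force"].round(2),'fx,fy',(df[:2]@ex).round(2),(df[:2]@ey).round(2),s["time"])
    if s["grip_width"]>w+.0012: break
```

```text
[-6.26587637e-05  2.58312485e-05  2.14780442e-05] [-0.94798193  0.41115723 -1.68726831] 0.05819778657581943 17.8833Traceback (most recent call last):
  File "<stdin>", line 6, in <module>
AttributeError: 'float' object has no attribute 'round'
```

Run:
```python
from h import *
f0=np.array([-.948,.411,-1.687])
for w,q in [(.056,11),(.053,12),(.050,12),(.048,12.5),(.046,12.5),(.045,13),(.044,13),(.043,13),(.042,13.5),(.041,13.5)]:
    r.set_gripper(w,q);r.hold(.1);s=r.get_state();df=s["force"]-f0
    print(w,q,'%.5f %.2f'%(s["grip_width"],s["grasp_force"]),'fx,fy %.2f %.2f'%(df[:2]@ex,df[:2]@ey),s["time"])
    if s["grip_width"]>w+.0012: break
```

```text
0.056 11 0.05614 9.16 fx,fy 0.08 -0.62 18.5
0.053 12 0.05320 10.89 fx,fy 1.40 -0.10 18.95
0.05 12 0.05056 12.00 fx,fy 0.32 -0.28 19.4
0.048 12.5 0.04847 12.38 fx,fy 0.67 0.16 19.8167
0.046 12.5 0.04759 12.50 fx,fy 0.71 -0.18 20.15
```

Run:
```python
from h import *
f0=np.array([-.948,.411,-1.687])
for w,q in [(.046,13),(.046,13.5),(.045,13.5),(.044,13.5),(.044,14),(.043,14),(.043,14.5)]:
    r.set_gripper(w,q);r.hold(.1);s=r.get_state();df=s["force"]-f0
    print(w,q,'%.5f %.2f'%(s["grip_width"],s["grasp_force"]),'fx,fy %.2f %.2f'%(df[:2]@ex,df[:2]@ey),s["time"])
ci=r.camera_info("wrist");im,d=r.camera("wrist")
np.savez('pics/wb',im=im,d=d,K=ci["K"],origin=ci["origin"],rotation=ci["rotation"])
save('wb',cv2.resize(im[0:120,240:400],None,fx=5,fy=5,interpolation=cv2.INTER_CUBIC))
```

```text
0.046 13 0.04655 12.64 fx,fy 2.28 -0.37 20.4833
0.046 13.5 0.04579 12.65 fx,fy 1.28 -0.18 20.8
0.045 13.5 0.04530 12.77 fx,fy 1.30 -0.55 21.125
0.044 13.5 0.04459 12.86 fx,fy 1.24 -1.05 21.4583
0.044 14 0.04433 12.87 fx,fy 0.53 -0.48 21.775
0.043 14 0.04356 12.98 fx,fy 0.68 -0.40 22.1
0.043 14.5 0.04309 12.98 fx,fy 1.00 0.51 22.4167
```

View pics/wb.png

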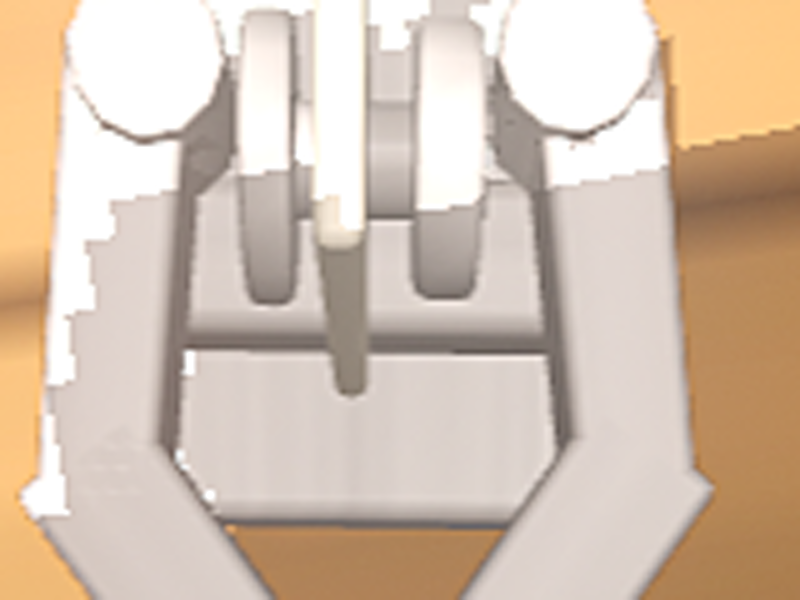

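Run:
```python
from h import *
z=np.load('pics/wb.npz')
for n,x,y,h in(('noseL',148,62,.079),('noseR',578,58,.079),('tongue front top(-10)',340,245,.094),('sock back',268,10,.072),('sock front(-9)',270,303,.07),('cap front(-8.5)',445,297,.07),('sockout',240,120,.078),('capout',487,130,.078)):
    d=ray((240+x/5-.4,y/5-.4),h,z)[0][:2]-S;print(n,(d@ex).round(4),(d@ey).round(4))
```

```text
noseL 0.0036 0.0123
noseR 0.0038 -0.0147
tongue front top(-10) -0.0097 0.0001
sock back 0.0086 0.0051
sock front(-9) -0.0087 0.0053
cap front(-8.5) -0.0083 -0.0067
sockout 0.0006 0.0067
capout 0.0 -0.0091
```

Run:
```python
from h import *
p=r.get_state()["tcp_pos"]; q=p.copy(); q[:2]-=ex*.0035; r.move_l(q,vel=.03);r.hold(.3)
f0=r.get_state()["force"]
def log(w,q):
    s=r.get_state();df=s["force"]-f0
    print(w,q,'%.5f %.2f'%(s["grip_width"],s["grasp_force"]),'fx,fy %.2f %.2f'%(df[:2]@ex,df[:2]@ey),'%.2f'%s["time"]);return s
log(0,0)
for w,q in [(.042,14.5),(.041,14.5),(.040,14.5),(.039,14.5),(.038,14.5),(.037,15),(.036,15.5),(.036,16)]:
    r.set_gripper(w,q);r.hold(.1);s=log(w,q)
    if s["grip_width"]>w+.0015: break
```

```text
0 0 0.04328 12.98 fx,fy 0.00 0.00 23.03
0.042 14.5 0.04261 13.06 fx,fy 0.24 0.09 23.36
0.041 14.5 0.04167 14.42 fx,fy -0.22 0.22 23.68
0.04 14.5 0.04173 14.42 fx,fy -0.07 0.48 24.00
```

Run:
```python
from h import *
f0=r.get_state()["force"]
for q in [15.5,16.5,17.5,18.2,19,19.7,20.4,21,21.6,22.2,22.8,23.4]:
    r.set_gripper(.0385,q);r.hold(.1)
    s=r.get_state();df=s["force"]-f0
    print(q,'%.5f %.2f'%(s["grip_width"],s["grasp_force"]),'fx,fy %.2f %.2f'%(df[:2]@ex,df[:2]@ey),'%.2f'%s["time"])
    if s["grip_width"]<.0397: break
```

```text
15.5 0.04137 15.42 fx,fy 0.14 -0.62 24.32
16.5 0.04130 16.42 fx,fy 0.40 -0.02 24.63
17.5 0.04089 17.42 fx,fy -0.54 -0.04 24.95
18.2 0.04087 18.13 fx,fy -0.61 -0.93 25.27
19 0.04116 18.93 fx,fy 0.03 -0.57 25.58
19.7 0.04115 19.63 fx,fy -0.53 0.24 25.90
20.4 0.04123 20.34 fx,fy -0.01 0.06 26.22
21 0.04100 20.94 fx,fy -0.71 0.32 26.53
21.6 0.04081 21.55 fx,fy -2.07 0.07 26.85
22.2 0.04082 22.15 fx,fy -1.81 0.01 27.17
22.8 0.04055 22.75 fx,fy -1.19 -0.06 27.48
23.4 0.03906 13.60 fx,fy 0.87 0.61 27.88
```

Run:
```python
from h import *
for w,q in[(.042,14),(.046,13),(.05,12.5),(.054,11.5),(.05,8)]:
    r.set_gripper(w,q);s=r.get_state();print(w,q,'%.4f %.2f'%(s["grip_width"],s["grasp_force"]),s["time"])
r.hold(.2)
p=r.get_state()["tcp_pos"];q=p.copy();q[:2]-=ex*.030;r.move_l(q,vel=.05);r.hold(.2)
ci=r.camera_info("wrist");im,d=r.camera("wrist")
np.savez('pics/wc',im=im,d=d,K=ci["K"],origin=ci["origin"],rotation=ci["rotation"])
q[:2]-=ex*.03;r.move_l(q,vel=.1)
q[2]+=.1;r.move_l(q);r.hold(.2)
im2,_=r.camera("wrist")
save('wc',np.hstack([cv2.resize(im[0:120,240:400],(400,300)),cv2.resize(im2,(400,300))]))
print(r.get_state()["grip_width"],r.get_state()["time"])
```

```text
0.042 14 0.0421 13.08 28.25
0.046 13 0.0458 12.62 28.6333
0.05 12.5 0.0503 12.08 29.0167
0.054 11.5 0.0542 10.32 29.325
0.05 8 0.0579 8.00 29.5417
0.0581532529047767 32.2583
```

View pics/wc.png

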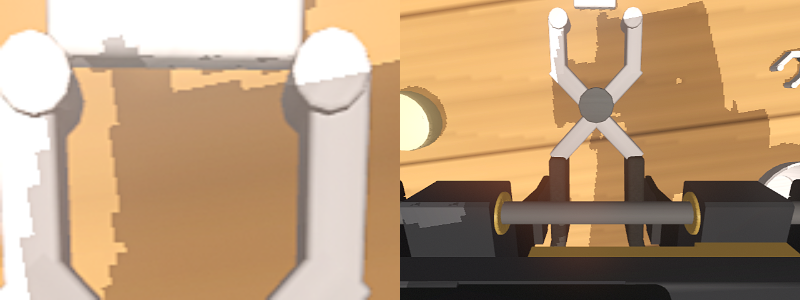

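Run:
```python
from h import *
r.movep([.57,.178,.2],Ryaw(YS));r.hold(.3)
ci=r.camera_info("wrist");im,d=r.camera("wrist")
np.savez('pics/wd',im=im,d=d,K=ci["K"],origin=ci["origin"],rotation=ci["rotation"])
K=np.array(ci["K"]);v=(np.array([*S,.08])-ci["origin"])@np.array(ci["rotation"]);u=int(K[0,2]-K[0,0]*v[0]/v[2]);w=int(K[1,2]+K[1,1]*v[1]/v[2]);print(u,w)
c=im[max(w-40,0):w+40,max(u-50,0):u+50];save('wd',cv2.resize(c,None,fx=7,fy=7,interpolation=cv2.INTER_CUBIC)[:600,:800])
print(r.get_state()["time"])
```

```text
392 120
33.1417
```

View pics/wd.png

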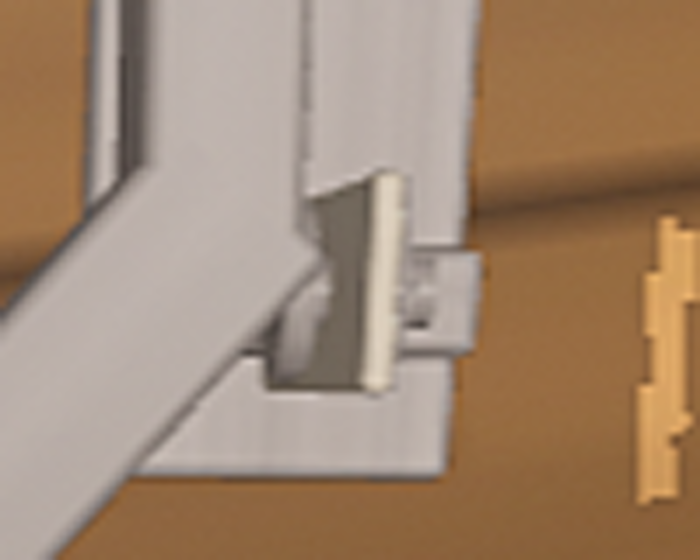

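The tongue at zoom (385,280) hides the cap from this side. I'll check it numerically with depth from the -y side.

Run:
```python
from h import *
r.movep([.57,.045,.2],Ryaw(YS));r.hold(.3)
ci=r.camera_info("wrist");im,d=r.camera("wrist")
np.savez('pics/we',im=im,d=d,K=ci["K"],origin=ci["origin"],rotation=ci["rotation"])
K=np.array(ci["K"]);v=(np.array([*S,.08])-ci["origin"])@np.array(ci["rotation"]);u=int(K[0,2]-K[0,0]*v[0]/v[2]);w=int(K[1,2]+K[1,1]*v[1]/v[2])
cv2.imwrite('pics/we_crop.png',cv2.resize(im[max(w-40,0):w+40,max(u-50,0):u+50],(400,320),interpolation=cv2.INTER_CUBIC)[...,::-1])
for f in('wstud','we'):
    z=np.load('pics/'+f+'.npz');C=cloud(z['d'],z).reshape(-1,3);D=C[:,:2]-S;a=D@ex;b=D@ey
    k=(abs(a)<.012)&(abs(b)<.02)
    for n,lo,hi in(('disc',.066,.081),('tongue top',.09,.098)):
        m=k&(C[:,2]>lo)&(C[:,2]<hi);print(f,n,m.sum(),np.histogram(b[m]*1000,bins=np.arange(-14,14,1))[0])
print(r.get_state()["time"],r.get_state()["grip_width"])
```

```text
wstud disc 419 [ 0  0  0  0 13 40 39 40 42 21 17 16  9  0  0  6 16 50 42 47 21  0  0  0
  0  0  0]
wstud tongue top 170 [ 0  0  0  0  0  0  0  0  0  0  0  0 43 56 55 16  0  0  0  0  0  0  0  0
  0  0  0]
we disc 339 [ 0  0  0  2 25 13 14 57 50 35 35 30 67  0  0  0  0  0  0  8  3  0  0  0
  0  0  0]
we tongue top 179 [ 0  0  0  0  0  0  0  0  0  0  0  6 79 47 36 11  0  0  0  0  0  0  0  0
  0  0  0]
34.0833 0.058112334141832624
```

View pics/we_crop.png

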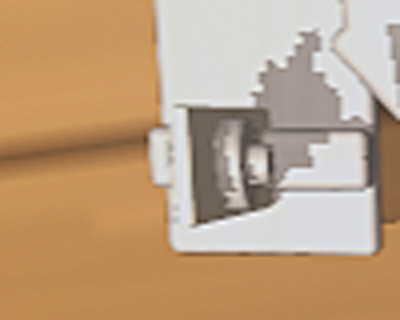

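Run:
```python
from h import *
PM=np.array([.5108,-.3140]);Y=-.39
p=r.get_state()["tcp_pos"];r.move_l(p+[-.06,0,.02]);r.movep(tcp(PM,.18),Ryaw(Y));r.move_l(tcp(PM,.05),vel=.12);r.hold(.3)
f0=r.get_state()["force"]
for z in np.arange(.040,.0325,-.001):
    r.move_l(tcp(PM,z),vel=.03);s=r.get_state();f=(s["force"]-f0)[2];print(round(z,4),s["tcp_pos"][2]+GZ,round(f,2))
    if f>2: break
r.hold(.2);r.set_gripper(.065,8);r.hold(.3);s=r.get_state();print(s["grip_width"],s["force"]-f0)
r.set_gripper(.086);r.move_l(tcp(PM,.16),vel=.12)
r.movep([.5,-.33,.2],Ryaw(0));r.hold(.3)
ci=r.camera_info("wrist");im,d=r.camera("wrist");s=r.get_state()
z=dict(d=d,**ci);C=cloud(d,ci);np.savez('pics/wf',im=im,d=d,K=ci["K"],origin=ci["origin"],rotation=ci["rotation"])
mx=im.max(2);m=((mx<90)&(C[...,2]>.03)&(C[...,2]<.06)).astype(np.uint8);m[270:]=0
n,l,st,ce=cv2.connectedComponentsWithStats(m)
for i in range(1,n):
    if st[i,4]>300:
        v,u=np.where(l==i);P=ray(np.c_[u,v],.044,ci)[:,:2];print(P.mean(0).round(4),np.median(C[l==i][:,2]).round(4))
g=im.min(2).astype(int);m=((g>110)&(mx-g<40)&(C[...,2]>.025)&(C[...,2]<.06)).astype(np.uint8);m[270:]=0
n,l,st,ce=cv2.connectedComponentsWithStats(m)
for i in range(1,n):
    if st[i,4]>60: print('steel',st[i],ray(ce[i],.041,ci).round(4),np.median(C[l==i][:,2]).round(4))
print(s["time"])
```

```text
0.04 0.03958641577070687 -0.19
0.039 0.03901635756392816 -0.13
0.038 0.0379906899459899 0.86
0.037 0.03693687623895123 0.15
0.036 0.035918010878186316 -0.55
0.035 0.03490976286016373 0.12
0.034 0.03420000295378335 2.68
0.06480272470476935 [ 0.65856978 -1.64943147  2.17808785]
[ 0.5135 -0.2892] 0.0446
[ 0.5003 -0.3363] 0.0445
steel [304  69  27  66 723] [[ 0.5982 -0.331   0.041 ]] 0.0398
steel [332  89  45  61 740] [[ 0.5844 -0.3635  0.041 ]] 0.0398
steel [281 145  63  43 870] [[ 0.5506 -0.3304  0.041 ]] 0.0396
43.225
```

Handle positions and heights match the start to within 1 mm: the pliers lie flat on the rest, the right way round. I'm handing the job in.

```bash
python3 -c "
from plant import r
print(r.job_done())"
```

```text
the job is handed in; nothing more can be done
None
```

The job is handed in (result not shown to me): the cap gave way at about 23 N per handle and looked shut in the wrist view, and the pliers lie back on their rest within about 1 mm of where they started; I didn't re-measure the bystanders afterwards.

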